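# Bring the orange seed jar to the front and hold the carousel

### The job

Take the seed-jar carousel by its top handle, turn it gently until the orange-capped jar stands at the front, square behind the yellow pointer of the base board, and hold the turntable still there while I measure out seed: finish with the handle in the gripper, do not let go. Use a light grip on the hollow handle and turn slowly, well under half a turn a second; the jars are glass and stand loose, so leave them upright in their cups without bumping them, and leave the rest of the bench alone.

Things in the scene. Friction and masses are not known exactly. Their poses are not given: they have to be found in the camera images.
- handle: Hollow green plastic bar on top of the carousel's post, 80 mm long (its x), 18 thick (y), 45 tall (z). Origin: bar centre, on the turning axis, 181 mm above the bench; top at 204 mm; post 22 mm thick. It turns with the turntable, lies along the line from the axis to the orange jar, is the same either way round. Over 70 N on a side cracks it; 20 to 30 N holds it well.
- turntable (a joint): Turntable angle, 0 at every start, counter-clockwise from above positive, free over a full turn either way. Green disc 284 mm across, top 34 mm above the bench, six cups (65 mm across, 18 tall) every 60 degrees, 100 mm from the axis. Runs easily on a greased bearing (0.03 N m friction plus 0.1 N m per rad/s); half a turn a second (over 3.5 rad/s) is too fast for the jars.
- front (a point): Where the orange jar's origin belongs: 100 mm from the turning axis towards the yellow pointer, 34 mm above the bench. The pointer (flat triangle 48 mm long, 55 wide, with a 16 mm wide tab rising to 45) lies on the fixed plywood base board just outside the disc on the robot's side, in line with the axis; the board is turned up to 20 degrees from the robot's x.
- jar_marked: Glass jar of seed, 52 mm across and 92 mm tall, about 0.14 kg, the only one with an orange cap and orange label; stands loose in a turntable cup, lid top 126 mm above the bench. Origin at the centre of its underside, z up. At the start it is at least 40 degrees away from the front place, either way round.
- jar_a: Glass jar of seed, 52 mm across and 92 mm tall, about 0.14 kg, white cap, paper label; stands loose in a turntable cup, lid top 126 mm above the bench. Origin at the centre of its underside, z up.
- jar_b: Glass jar of seed, 52 mm across and 92 mm tall, about 0.14 kg, white cap, paper label; stands loose in a turntable cup, lid top 126 mm above the bench. Origin at the centre of its underside, z up.
- jar_c: Glass jar of seed, 52 mm across and 92 mm tall, about 0.14 kg, black cap, paper label; stands loose in a turntable cup, lid top 126 mm above the bench. Origin at the centre of its underside, z up.
- jar_d: Glass jar of seed, 52 mm across and 92 mm tall, about 0.14 kg, black cap, paper label; stands loose in a turntable cup, lid top 126 mm above the bench. Origin at the centre of its underside, z up.
- jar_e: Glass jar of seed, 52 mm across and 92 mm tall, about 0.14 kg, steel cap, paper label; stands loose in a turntable cup, lid top 126 mm above the bench. Origin at the centre of its underside, z up.
- pot: Bystander: open terracotta flower pot, 104 mm across, 85 mm tall, on the bench to the robot's left of the carousel. Origin under its centre.
- dibber: Bystander: wooden dibber (planting peg), 222 mm long, 26 mm thick, lying on the bench to the right of the carousel along its x axis. Origin at bench height under its point.
- scoop: Bystander: seed spoon with a wooden handle lying on the bench to the right of the carousel along its x axis, 190 mm long. Origin at bench height under its middle.

How it is judged:
On the way, in this order (a step that is already met when the one before it is completed fails the run):
1. the handle is held in the gripper while the orange-capped jar is still away from the front (contact force between the fingers and handle above 8 N and horizontal distance between jar_marked and front above 0.04 m), for 0.1 s.
2. the orange-capped jar stands at the front with the handle held and the turntable still (contact force between the fingers and handle above 8 N and horizontal distance between jar_marked and front below 0.013 m and velocity of joint turntable between -0.12 and 0.12 rad/s), for 0.3 s.
At the end, for the whole second after the job is handed in: The orange-capped jar's centre is within 13 mm (about 7 degrees) of the front place, the gripper holds the handle with at least 8 N, the turntable is still (under 0.12 rad/s), and all six jars stand upright in their cups (all of step 2 and angle between each of jar_marked, jar_a, jar_b, jar_c, jar_d, jar_e's own z axis and vertical below 0.12 rad and height (world z) of jar_marked between 0.029 and 0.041 m and height (world z) of jar_a between 0.029 and 0.041 m and height (world z) of jar_b between 0.029 and 0.041 m and height (world z) of jar_c between 0.029 and 0.041 m and height (world z) of jar_d between 0.029 and 0.041 m and height (world z) of jar_e between 0.029 and 0.041 m); the arm keeps its last pose, push and grip.
It fails at once if the handle is squeezed or pushed with more than 140 N in all (70 N on each side) (contact force between the fingers and handle above 140 N).
It fails at once if the turntable is spun faster than 3.5 rad/s (velocity of joint turntable above 3.5 rad/s or velocity of joint turntable below -3.5 rad/s).
It fails at once if the robot bumps a glass jar (more than 3 N) (contact force between any of the fingers, the arm and jar_marked above 3 N or contact force between any of the fingers, the arm and jar_a above 3 N or contact force between any of the fingers, the arm and jar_b above 3 N or contact force between any of the fingers, the arm and jar_c above 3 N or contact force between any of the fingers, the arm and jar_d above 3 N or contact force between any of the fingers, the arm and jar_e above 3 N).
It fails at once if a jar tips over or leaves its cup (angle between any of jar_marked, jar_a, jar_b, jar_c, jar_d, jar_e's own z axis and vertical above 0.3 rad or height (world z) of any of jar_marked, jar_a, jar_b, jar_c, jar_d, jar_e above 0.046 m).
It fails at once if the pot, dibber or spoon is moved by more than 20 mm (distance of any of pot, dibber, scoop from where it was at the start of the episode above 0.02 m).
It also fails if it takes over 48 s, if anything falls off the work surface, if the arm or the gripper's body presses on something with over 40 N, if the wrist force passes 120 N, or if a joint passes its speed limit or range.

### The arm

A 6-joint arm with a two-finger parallel gripper is mounted at the origin on the work surface. World frame = base frame: x ahead of the robot, y to its left, z up, the work surface at z = 0. Lengths are in m, angles in rad, forces in N, time in s.
With the tool pointing down it reaches from about 0.3 to 0.775 m from the base axis. Payload 14.6 kg.
Tool frame: the origin (TCP) lies between the finger pads; the fingertips stand ctrl.tip_extent ahead of it and the grasp point (between the pads) lies 3 mm ahead of it (ctrl.tip_extent is the distance from the TCP to the fingertips, in m); z points along the fingers, y is the line along which they close (so a half turn about z gives the same grasp; the last joint's range is limited). The gripper opens to 94 mm and grips with 3 to 60 N. Pads are 16 mm wide; open, the fingers measure 119 mm over their backs; the gripper's body (75 mm by 177 mm) begins 78 mm behind the grasp point.
Start: joints at [-1.225, 0.3, 1.521, -0, 1.321, -0.067], TCP at [0.221, -0.504, 0.196] pointing down, gripper open.
Joint ranges: [-3.03, 3.03], [-0.79, 2.21], [0.23, 2.52], [-1.04, 4.18], [0, 3.07], [-2.55, 2.55]. Speed limits (rad/s): [2.22, 2.22, 2.57, 3.14, 3.14, 3.14].

### API

Orientations are given as [roll, pitch, yaw] about the fixed x, y, z axes, in that order (R = Rz(yaw) Ry(pitch) Rx(roll)).
In Python, from station import ctrl, eyes gives the robot as it stands (ctrl), with the cameras (eyes).
- The arm moves only by the tool shift_gripper, called after ">>>" by a JSON object that holds its "name" and its "arguments". Schema: {"type":"object","properties":{"plan":{"type":"array","items":{"type":"array","items":{"type":"number"},"minItems":6,"maxItems":6},"minItems":1,"maxItems":10},"aperture":{"type":"number"},"squeeze":{"type":"number"},"only":{"type":"string"},"quiet":{"type":"boolean"},"lines":{"type":"string"}},"required":["plan"],"additionalProperties":false}. plan is a list of rows, 1 to 10 of them, each of 6 numbers: dx, dy, dz in parts of the range, where 1.0 means 800 mm, then a rotation vector rx, ry, rz in parts of the range, where 1.0 means pi rad; each row shifts and turns the commanded pose from where the row before left it, along the tool's axes as they then stand; what a row does not reach is not made up. A row lasts 1/10 s, in which the tool goes at most 0.05 m and 0.15 rad, less where a joint would pass 70% of its speed; a pose out of reach is approached as far as the arm can. aperture is the finger opening in m, set as the call begins (left out keeps the last). The fingers move at their own pace and stop on an object; squeeze is the grip in N (left out, the last holds). Time passes only in rows, so rows that do not move let the fingers close. The tool returns the time, the measured TCP pose, the force, the opening and the grip force at its end. only (a regular expression) keeps the lines of the reply that match it, lines (a string "A,B") keeps lines A to B, and quiet returns only ok. Shift and turn numbers lie between -1 and 1, and a call with a number outside is refused. Input that does not fit is refused with a message, and nothing moves.
- ctrl.get_obs(): the state, without advancing time (a new reading comes with each control period).
- eyes.camera(name): name is "scene" or "top" or "wrist"; returns a dict with "pixels" (420x560x3 uint8, blue, green, red), "fx", "fy", "cx", "cy" (pixels), "extrinsics" (4x4, takes a point from camera to world coordinates). Camera axes: x right, y up, looking along -z (the intrinsics and any distortion apply to the point x, -y, -z); pixel columns grow to the right and rows downward; lengths in m; the calibration is good to about 2 mm. The wrist camera is an equidistant fisheye: a pixel r from the principal point sees the ray r / f radians off the axis. A picture is of the moment at which its call begins. There is no depth.
- ctrl.hand_in(): hands the job in; it is judged then, once.
The state is a dict: "time_s": time; "qpos": joint angles; "joint_vel": joint speeds; "tau": joint torques, N m; "ee_pos": TCP position; "eef_rot": TCP orientation; "force": force on the tool from outside, world axes, zero at the start; "moment": the same for the moment, N m; "grip_width": finger opening in m; "grip_force": force on a finger pad.
Only numpy, scipy, OpenCV 4.12 (cv2) and the standard library are available. Lean on these libraries where they do the work, as an engineer would, in place of code of your own. Each camera call takes 0.05 s, during which the arm holds its last target. There are 200 camera calls.

## Working session

There is one attempt and no reset: what is moved stays moved. The work goes in short steps, Python scripts to look and compute and a tool call to move; the robot and the scene stay as the last step left them, time stands still between calls to the robot, and variables do not carry over. Pictures are saved under pics/ and viewed, at most 10 in all, crops included, and the job is handed in when it is done.

```bash
ls; mkdir -p pics; python3 - <<'E'
from station import ctrl, eyes
import cv2
o=ctrl.get_obs();print(o);print(ctrl.tip_extent)
for n in("top","scene"):
    c=eyes.camera(n);cv2.imwrite(f"pics/{n}0.png",c["pixels"]);print(n,{k:v for k,v in c.items() if k!="pixels"})
E
```

```text
pics
station.py
{'time_s': 0.0, 'qpos': array([-1.22460421e+00,  3.00469593e-01,  1.52159625e+00,  3.57432430e-06,
        1.32069295e+00, -6.65889456e-02]), 'joint_vel': array([ 0.00122033, -0.00115973, -0.00033958, -0.00043207, -0.00043292,
       -0.00090319]), 'tau': array([-4.81856350e-04, -5.31804299e+01, -3.52737522e+01,  7.08152773e-02,
        2.43890437e-02, -9.59759427e-05]), 'ee_pos': array([ 0.22054632, -0.50354103,  0.19588075]), 'eef_rot': array([-3.14042933e+00, -8.10489433e-05,  4.12780132e-01]), 'force': array([-1.05122167,  0.32138895,  0.5763702 ]), 'moment': array([-0.00763387, -0.02649427,  0.0763892 ]), 'grip_force': 0.0, 'grip_width': 0.0939621724227541}
0.022
top {'fx': 474.9242447170617, 'fy': 474.9242447170617, 'cx': 279.2047580154648, 'cy': 210.24114904712337, 'extrinsics': array([[-0.01507465,  0.99745616, -0.06967041,  0.47656591],
       [-0.99969423, -0.01366921,  0.02060559,  0.00290748],
       [ 0.01960083,  0.06995973,  0.99735723,  1.32850183],
       [ 0.        ,  0.        ,  0.        ,  1.        ]])}
scene {'fx': 435.27574576174305, 'fy': 435.27574576174305, 'cx': 278.80002605287143, 'cy': 207.48822956253346, 'extrinsics': array([[ 0.35476369, -0.78129133,  0.51354316,  1.19697744],
       [ 0.9349476 ,  0.2941253 , -0.19840186, -0.23568658],
       [ 0.00396362,  0.55052172,  0.83481143,  1.12078009],
       [ 0.        ,  0.        ,  0.        ,  1.        ]])}
```

View pics/top0.png

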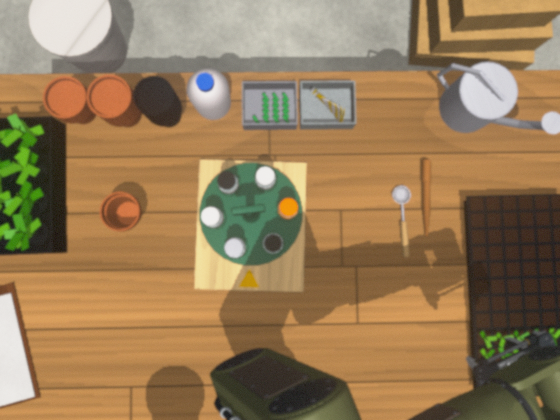

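View pics/scene0.png

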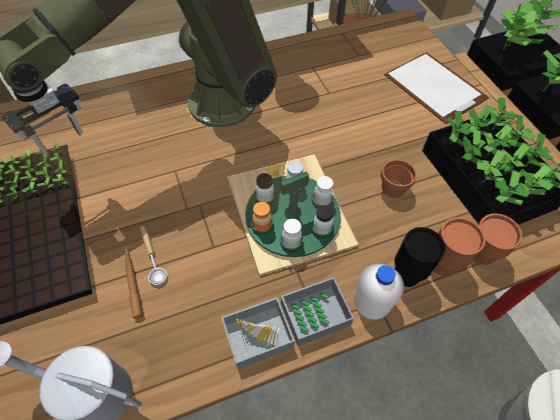

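The top view shows the handle near (250,210), the orange cap at (288,208) on the robot's right, and the yellow pointer at (250,280). The scene view shows the same layout with nothing close to the carousel. Next I'll measure.

```bash
cat > h.py <<'E'
import numpy as np, cv2
from station import ctrl, eyes
def cast(c,p,z):
    p=np.atleast_2d(p).astype(float); E=c["extrinsics"]
    d=np.c_[(p[:,0]-c["cx"])/c["fx"],-(p[:,1]-c["cy"])/c["fy"],-np.ones(len(p))]@E[:3,:3].T
    return (E[:3,3]+d*((z-E[2,3])/d[:,2])[:,None])[:,:2]
def mask(c,lo,hi,roi=None):
    m=cv2.inRange(cv2.cvtColor(c["pixels"],cv2.COLOR_BGR2HSV),np.array(lo),np.array(hi))
    if roi: k=np.zeros_like(m); x0,y0,x1,y1=roi; k[y0:y1,x0:x1]=1; m=m*k
    return m
def big(m): return max(cv2.findContours(m,cv2.RETR_EXTERNAL,cv2.CHAIN_APPROX_NONE)[0],key=cv2.contourArea)
def cen(k): M=cv2.moments(k); return np.array([M["m10"],M["m01"]])/M["m00"]
E
python3 - <<'E'
from h import *
c=eyes.camera("top")
R=(190,150,320,300)
disc=big(mask(c,(60,60,20),(95,255,255),R)); h=cv2.convexHull(disc)[:,0]
w=cast(c,h,.032); A=np.c_[2*w,np.ones(len(w))]; s=np.linalg.lstsq(A,(w**2).sum(1),rcond=None)[0]
print("disc",s[:2],np.sqrt(s[2]+s[:2]@s[:2]))
oc=big(mask(c,(5,170,150),(18,255,255),(270,190,310,230))); o=cast(c,cen(oc),.126)[0]; print("orange",cen(oc),cv2.contourArea(oc),o)
pm=mask(c,(19,180,80),(32,255,255),(225,262,275,300)); p=big(pm); print("ptr",cen(p),cv2.contourArea(p),cast(c,cen(p),.015), cv2.minEnclosingTriangle(p)[1].reshape(-1,2))
bd=cv2.convexHull(big(mask(c,(15,50,120),(28,140,255),R))); r=cv2.minAreaRect(bd); print("board",r,cast(c,cv2.boxPoints(r),.01))
im=cv2.resize(c["pixels"][150:300,190:320],None,fx=4,fy=4,interpolation=cv2.INTER_CUBIC)
for k,col in((cv2.convexHull(disc),(255,0,255)),(oc,(255,0,0)),(p,(0,0,255)),(bd,(255,255,0))):
    cv2.polylines(im,[((k-np.array([190,150]))*4+2).astype(int)],True,col,1)
cv2.imwrite("pics/top1.png",im)
E
```

```text
disc [0.56027727 0.05499763] 0.13621173333566458
orange [288.12016293 206.53699932] 245.5 [ 0.5696906  -0.04473519]
ptr [248.53854875 280.52154195] 147.0 [[0.37637535 0.06274969]] [[248.88461 268.76923]
 [238.83333 286.     ]
 [257.5     286.     ]]
board ((254.5, 224.5), (149.0, 129.0), 90.0) [[ 0.74105024  0.22275315]
 [ 0.7370064  -0.13885985]
 [ 0.32232803 -0.13017022]
 [ 0.32846138  0.22357067]]
```

View pics/top1.png

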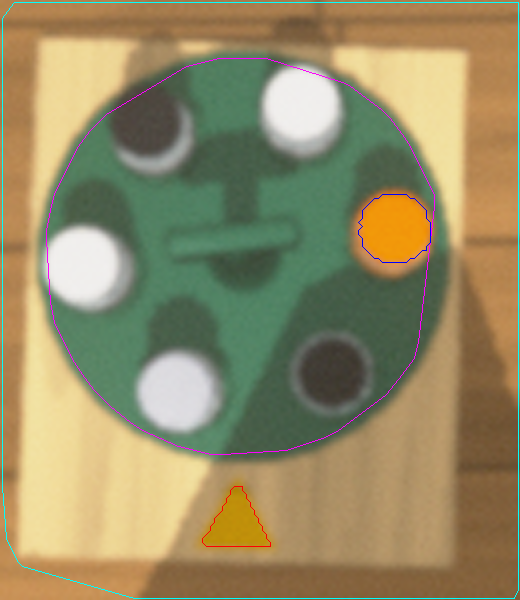

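The outline overlay shows the orange cap and pointer are well caught. The disc hull is too loose and the board mask leaked. Handle centre is at crop (234,238), and the cap pairs meet at crop (240,248). I'll take the axis from the cap pairs and handle, and the direction from the pointer and board edges.

```bash
python3 - <<'E'
from h import *
c=eyes.camera("top")
P=lambda *a:(np.array(a,float)-1.5)/4+[190,150]
caps=cast(c,P((396,229),(302,106),(147,127),(82,267),(179,389),(333,370)),.126)
ax=caps.mean(0); print("axis caps",ax,"radii",np.linalg.norm(caps-ax,axis=1))
print("cap angles-60k",np.degrees(np.unwrap(np.arctan2(*(caps-ax).T[::-1])))-60*np.arange(6))
hd=cast(c,P((170,247),(300,229),(234.5,238)),.204);print("handle",hd[2],np.degrees(np.arctan2(*(hd[1]-hd[0])[::-1])))
b=cast(c,P((38,38),(20,553),(467,52),(450,565)),.012)
e=(b[1]-b[0]+b[3]-b[2]);print("board edge dir",np.degrees(np.arctan2(e[1],e[0])), "ends",np.degrees(np.arctan2(*(b[0]-b[2])[::-1])))
m=big(mask(c,(19,180,80),(32,255,255),(225,262,275,300)));p=cast(c,cen(m),.014)[0]
print("ptr dir",np.degrees(np.arctan2(*(p-ax)[::-1])),p,np.linalg.norm(p-ax))
# scene check
s=eyes.camera("scene");g=big(mask(s,(5,170,120),(18,255,255),(245,195,280,235)));print("scene orange",cen(g))
def proj(s,X):
    E=s["extrinsics"];q=(np.array(X)-E[:3,3])@E[:3,:3];return q[:2]/-q[2]*[1,-1]*s["fx"]+[s["cx"],s["cy"]]
print("pred orange cap top",proj(s,[*caps[0],.126]),"handle top",proj(s,[*ax,.204]))
im=cv2.resize(s["pixels"][145:285,220:370],None,fx=4,fy=4,interpolation=cv2.INTER_CUBIC);cv2.imwrite("pics/sc1.png",im)
E
```

```text
axis caps [0.55835357 0.05312964] radii [0.09968421 0.09859717 0.0970708  0.10049799 0.09710671 0.0973564 ]
cap angles-60k [-83.97775182 -84.23566897 -83.13547756 -83.74922368 -83.89153946
 -83.53845603]
handle [0.55877708 0.05304775] -82.86710765097789
board edge dir 177.4291839957338 ends 87.44389690926354
ptr dir 177.05133730472028 [0.37645292 0.06249922] 0.1821417986799626
scene orange [261.83462532 226.75193798]
pred orange cap top [260.7224493  207.88211098] handle top [293.86923029 177.5296295 ]
```

View pics/sc1.png

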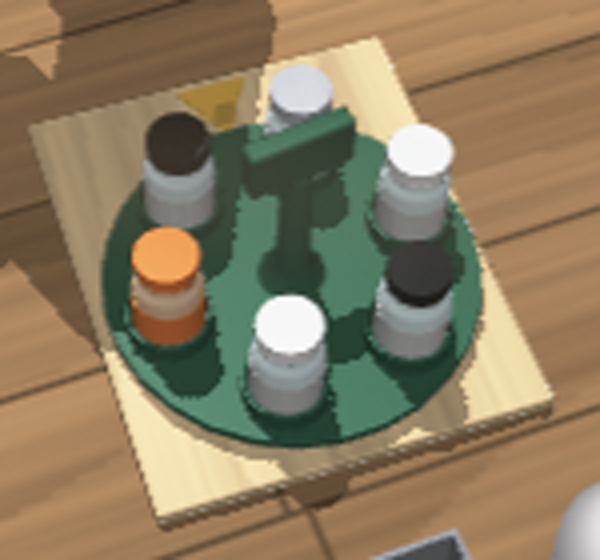

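The scene view agrees with the top one: orange cap, pointer and handle are all where predicted. The axis is at (0.5585, 0.053), the orange jar at -83.8° and the front at 177.3°. That means a clockwise turn of about 99°, gripping at yaw 96.2° so the last joint has room.

Careful with the scale: shifts go in shares of 800 mm and turns go in shares of pi rad. That gives: -0.04 m is -0.05, -0.025 m is -0.0313.

>>> {"name": "shift_gripper", "arguments": {"plan": [[0,0,-0.05,0,0,0],[0,0,-0.05,0,0,0],[0.0438,-0.0313,0,0,0,0],[0.0438,-0.0313,0,0,0,0],[0.0438,-0.0313,0,0,0,0],[0.0438,-0.0313,0,0,0,0],[0.0438,-0.0313,0,0,0,0],[0.0438,-0.0313,0,0,0,0],[0.0438,-0.0313,0,0,0,0],[0.0438,-0.0313,0,0,0,0]], "aperture": 0.06}}

```text
time_s: 1.25
ee_pos: [0.3974, -0.2066, 0.2766]
eef_rot: [3.141, -0.0, 0.413]
force: [-0.5, -0.9, -0.7]
grip_width: 0.0604
grip_force: 0.0
```

>>> {"name": "shift_gripper", "arguments": {"plan": [[0.0438,-0.0313,0,0,0,0],[0.0438,-0.0313,0,0,0,0],[0.0438,-0.0313,0,0,0,0],[0.0438,-0.0313,0,0,0,0],[0.0438,-0.0313,0,0,0,0],[0.0438,-0.0313,0,0,0,0],[0.0438,-0.0313,0,0,0,0]]}}

```text
time_s: 1.95
ee_pos: [0.5517, 0.0521, 0.2764]
eef_rot: [3.142, -0.0, 0.413]
force: [0.0, -0.8, 0.8]
grip_width: 0.0598
grip_force: 0.0
```

>>> {"name": "shift_gripper", "arguments": {"plan": [[0,0,0,0,0,-0.0446],[0,0,0,0,0,-0.0446],[0,0,0,0,0,-0.0446],[0,0,0,0,0,-0.0446],[0,0,0,0,0,-0.0446],[0,0,0,0,0,-0.0446],[0,0,0,0,0,-0.0446],[0,0,0,0,0,-0.0446],[0,0,0,0,0,-0.0446],[0,0,0,0,0,0]]}}

```text
time_s: 2.95
ee_pos: [0.551, 0.0503, 0.2763]
eef_rot: [-3.141, -0.0, 1.675]
force: [-0.1, -0.7, 0.1]
grip_width: 0.0596
grip_force: 0.0
```

Scaled: 0.015 m is 0.0188, 0.008 m is 0.01.

>>> {"name": "shift_gripper", "arguments": {"plan": [[0.0025,0.01,0,0,0,0],[0,0,0,0,0,0],[0,0,0.0188,0,0,0],[0,0,0.0188,0,0,0],[0,0,0.0188,0,0,0],[0,0,0,0,0,0]]}}

```text
time_s: 3.55
ee_pos: [0.5582, 0.0531, 0.2295]
eef_rot: [-3.138, -0.0, 1.671]
force: [-0.3, 0.6, -0.1]
grip_width: 0.06
grip_force: 0.0
```

```bash
python3 - <<'E'
from h import *
cv2.imwrite("pics/w1.png",eyes.camera("wrist")["pixels"])
E
```

```text
(no output)
```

View pics/w1.png

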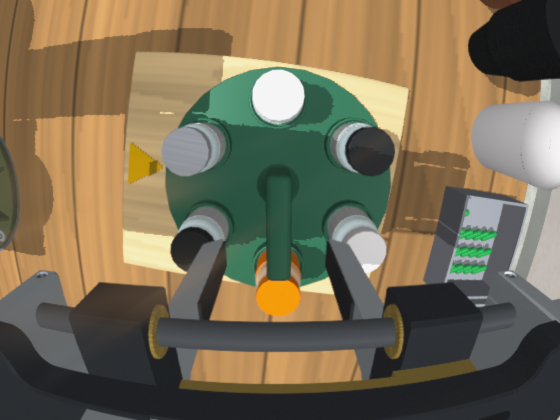

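The wrist view shows the handle vertical at column 279, midway between the fingers at columns 225 and 335, with the orange cap at its end. It is aligned, so I'll descend and grip lightly.

Scaled: 0.014 m is 0.0175.

>>> {"name": "shift_gripper", "arguments": {"plan": [[0,0,0.0175,0,0,0],[0,0,0.0175,0,0,0],[0,0,0.0175,0,0,0],[0,0,0,0,0,0]]}}

```text
time_s: 4.0
ee_pos: [0.5579, 0.0531, 0.1869]
eef_rot: [-3.138, -0.0, 1.673]
force: [0.4, 0.2, -0.0]
grip_width: 0.0604
grip_force: 0.0
```

>>> {"name": "shift_gripper", "arguments": {"plan": [[0,0,0,0,0,0],[0,0,0,0,0,0],[0,0,0,0,0,0],[0,0,0,0,0,0],[0,0,0,0,0,0],[0,0,0,0,0,0],[0,0,0,0,0,0],[0,0,0,0,0,0],[0,0,0,0,0,0],[0,0,0,0,0,0]], "aperture": 0.01, "squeeze": 25}}

```text
time_s: 5.0
ee_pos: [0.5601, 0.0533, 0.1897]
eef_rot: [3.138, 0.0, 1.673]
force: [11.0, 0.9, -3.7]
grip_width: 0.0176
grip_force: 25.0
```

Scaled: 0.001 m is 0.0013.

>>> {"name": "shift_gripper", "arguments": {"plan": [[0,0.0013,0,0,0,0],[0,0.0013,0,0,0,0],[0,0,0,0,0,0]]}}

```text
time_s: 5.3
ee_pos: [0.5602, 0.0533, 0.1896]
eef_rot: [-3.14, -0.0, 1.673]
force: [-6.5, -1.2, 4.6]
grip_width: 0.0174
grip_force: 25.0
```

>>> {"name": "shift_gripper", "arguments": {"plan": [[0,0,0,0,0,0.0064],[0,0,0,0,0,0.0127],[0,0,0,0,0,0.0191],[0,0,0,0,0,0.0191],[0,0,0,0,0,0.0191],[0,0,0,0,0,0.0191],[0,0,0,0,0,0.0191],[0,0,0,0,0,0.0191],[0,0,0,0,0,0.0127],[0,0,0,0,0,0.0064]]}}

```text
time_s: 6.3
ee_pos: [0.5595, 0.0534, 0.1896]
eef_rot: [-3.138, 0.001, 1.191]
force: [-12.7, -0.7, 7.1]
grip_width: 0.0172
grip_force: 25.0
```

Scaled: -0.001 m is -0.0013, 0.06 rad is 0.0191.

>>> {"name": "shift_gripper", "arguments": {"plan": [[0,-0.0013,0,0,0,0.0064],[0,0,0,0,0,0.0191],[0,0,0,0,0,0.0191],[0,0,0,0,0,0.0191],[0,0,0,0,0,0.0191],[0,0,0,0,0,0.0191],[0,0,0,0,0,0.0191],[0,0,0,0,0,0.0191],[0,0,0,0,0,0.0191],[0,0,0,0,0,0.0127]]}}

```text
time_s: 7.3
ee_pos: [0.5588, 0.0539, 0.1897]
eef_rot: [-3.14, 0.002, 0.651]
force: [-9.5, 0.5, 5.8]
grip_width: 0.0179
grip_force: 25.0
```

>>> {"name": "shift_gripper", "arguments": {"plan": [[0,0,0,0,0,0.0191],[0,0,0,0,0,0.0223],[0,0,0,0,0,0.0223],[0,0,0,0,0,0.0223],[0,0,0,0,0,0.0223],[0,0,0,0,0,0.0223],[0,0,0,0,0,0.0223],[0,0,0,0,0,0.0223],[0,0,0,0,0,0.0191],[0,0,0,0,0,0.0127]]}}

```text
time_s: 8.3
ee_pos: [0.5585, 0.0548, 0.1896]
eef_rot: [-3.14, 0.003, 0.001]
force: [-12.8, 6.1, 7.3]
grip_width: 0.0177
grip_force: 25.0
```

>>> {"name": "shift_gripper", "arguments": {"plan": [[0,0,0,0,0,0.0064],[0,0,0,0,0,0.0032],[0,0,0,0,0,0],[0,0,0,0,0,0],[0,0,0,0,0,0]]}}

```text
time_s: 8.8
ee_pos: [0.5585, 0.0548, 0.1896]
eef_rot: [-3.14, 0.004, -0.027]
force: [-12.8, 5.5, 6.8]
grip_width: 0.0177
grip_force: 25.0
```

```bash
python3 - <<'E'
from h import *
for n in("top","scene","wrist"): cv2.imwrite(f"pics/{n}2.png",eyes.camera(n)["pixels"])
E
```

```text
(no output)
```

View pics/wrist2.png

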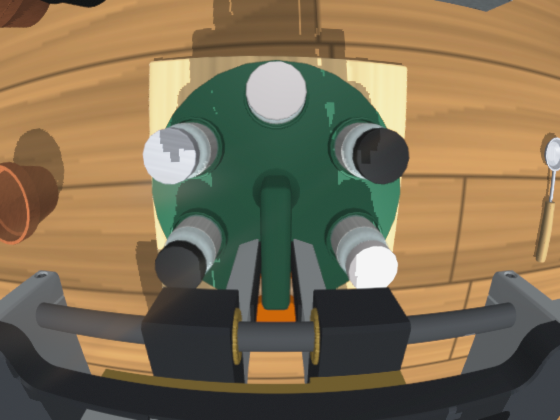

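View pics/scene2.png

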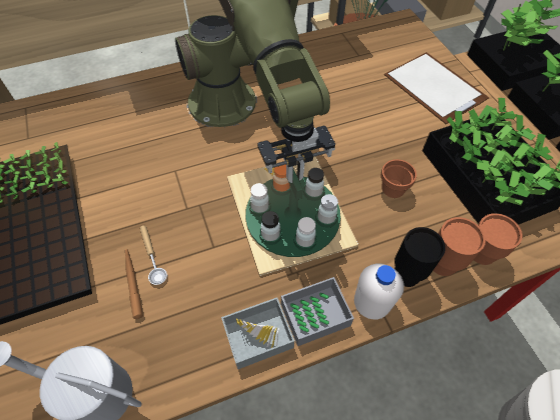

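The wrist and scene views show the handle held, the orange jar on the robot side and all jars upright. I'll make the last small turn, then check it against the visible caps.

Scaled: 0.015 rad is 0.0048.

>>> {"name": "shift_gripper", "arguments": {"plan": [[0,0,0,0,0,0.0048],[0,0,0,0,0,0.0032],[0,0,0,0,0,0],[0,0,0,0,0,0],[0,0,0,0,0,0]]}}

```text
time_s: 9.45
ee_pos: [0.5585, 0.0549, 0.1896]
eef_rot: [-3.14, 0.004, -0.052]
force: [-12.3, 6.4, 7.3]
grip_width: 0.0176
grip_force: 25.0
```

```bash
python3 - <<'E'
from h import *
s=eyes.camera("scene")
cv2.imwrite("pics/sc3.png",cv2.resize(s["pixels"][145:285,220:370],None,fx=4,fy=4,interpolation=cv2.INTER_CUBIC))
E
```

```text
(no output)
```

View pics/sc3.png

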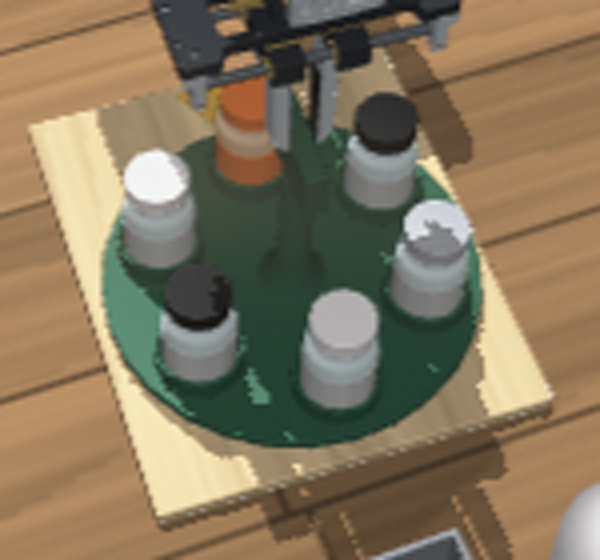

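The orange jar is at the front by the pointer and all six jars stand upright. Cap centres in the crop are (343,318), (198,296), (157,178), (386,122) and (437,230).

```bash
python3 - <<'E'
from h import *
s=eyes.camera("scene")
P=(np.array([(343,318),(198,296),(157,178),(386,122),(437,230)],float)-1.5)/4+[220,145]
w=cast(s,P,.126); ax=(w[1]+w[3]+w[2]+w[4])/4; print(ax)
for a in(ax,np.array([.5585,.053])): print((np.degrees(np.arctan2(*(w-a).T[::-1]))+30)%60-30)
E
```

```text
[0.56311695 0.05280455]
[-2.67802513 -2.5591917  -4.01831377 -3.15970628 -2.86795955]
[-2.66645058 -0.32664027 -1.70019376 -5.55121446 -5.10632749]
```

```bash
python3 -c "
from station import ctrl, eyes
print(ctrl.hand_in())"
```

```text
the job is handed in; nothing more can be done
None
```

I turned the carousel about 99° clockwise and handed the job in: by camera the orange-capped jar is within about 1° of square behind the yellow pointer, all six jars are upright, and the gripper still holds the handle at 25 N (the hand-in returned no verdict).

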